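# Clamp a mounted sample and hold the hardness probe on its marked spot

## Task

Swing the blue leaf of the sample jig down by its black ball until it sits fully home in its catch over the sample. Then take the hardness probe out of its leaning stand and hold it upright, square to the sample, with its tip on the red-ringed spot at the sample's centre, pressing gently so that the spring tip goes in about half of its 8 mm travel. Finish while still holding the probe there, and leave the other things on the bench alone.

Things in the scene. Friction and masses are not known exactly. Their poses are not given: they have to be found in the camera images.
- jig: sample jig fixed to the bench: grey base plate 116 x 78 x 12 mm, aluminium pocket block 52 x 52 mm (top at 23 mm) in its middle with a resin-mounted sample. Origin: centre of the underside, z up. The blue leaf's hinge is at +x, axis along y; the fork catch at x = -43 mm: two cheeks 12 mm long, 17.6 mm apart, 42 mm high, between which the leaf's tongue drops. Place and yaw vary.
- leaf (a joint): angle of the blue leaf (rad): 0 = closed, level in the catch, pointing to the jig's -x; grows as it swings up and over towards +x, to 1.9. Starts at 1.15 to 1.7. The hinge is stiff: the leaf stays where it is left and takes about 2 N at the ball. Leaf 6 mm thick, 34 mm wide, with a 26 x 24 mm window over the sample; closed, its upper face is 35 mm above the bench.
- leaf_hinge (a point): middle of the leaf's hinge axis, in the jig's frame at (44, 0, 32) mm; the axis runs along the jig's y
- leaf_ball (a point): centre of the leaf's black ball handle, 18 mm in diameter, 118 mm from the hinge axis on a 7 mm rod behind a 14 mm wide tongue that ends 100 mm from the hinge axis. Closed, it overhangs the base plate's front by 16 mm, 32 mm above the bench.
- sample: black round resin mount, 30 mm in diameter and 16 mm high, with a bright round metal insert in its upper face, lying loose in the jig's pocket. Origin: centre of its underside, 12 mm above the bench; z up.
- spot (a point): the marked spot: middle of the 7 mm pen ring in red on the metal insert, at the centre of the sample's level upper face, 28 mm above the bench
- stand: fixed probe stand: grey foot 100 x 84 x 14 mm, from which a bracket carries a black open tube (outside 33 mm, bore 25.4 mm, 50 mm long) that leans 25 degrees from vertical towards the stand's -x. Origin: on the bench, straight below the tube's mouth; z up. The tall force stand on its left begins at y = 0.45 m, the mounting press on its right ends at y = 0.21 m.
- stand_mouth (a point): centre of the tube's mouth, 90 mm above the bench
- probe: hardness probe, 160 g, in the stand's tube, leaning with it, collar on the tube's mouth. Origin: nose end of the housing on its centre line; z runs up the handle. Tapered nose to z = 18 mm, barrel 22.4 mm thick to 60, dark collar 32 mm thick from 60 to 66, blue handle 24 mm thick from 66 to 122, top at 128 mm. The tip is out of the tube after 72 mm along its axis.
- probe_tip (a point): end of the probe's sprung tip, a 6 mm rod with a 3 mm flat end on the centre line, 12 mm beyond the nose end when not pressed
- plunger (a joint): how far the sprung tip is pushed in (m): 0 = right out, 0.008 = all the way in. It takes 2 N to start it and 1 N more for each mm (6 N at 4 mm).
- meter: white bench meter with a display, 66 x 145 x 107 mm, origin at the centre of its underside; leave it alone. Behind it stands the solid white mounting press, 0.38 m high, its front at about x = 0.43 m, from y = -0.1 to 0.21 m: pass in front of it
- wash_bottle: white wash bottle with blue spout, 62 x 79 x 170 mm, origin at the centre of its underside; leave it alone
- brown_bottle: brown bottle with black cap, 50 x 50 x 116 mm, origin at the centre of its underside; leave it alone
- paste_tin: round blue tin, 55 mm in diameter and 22 mm high, origin at the centre of its underside; leave it alone
- tweezers: steel tweezers lying flat, 13 x 122 x 9 mm, origin at the centre of the underside; leave them alone

How it is judged:
By the outcome, as a careful person would: the job done as asked, in the order asked, and still so for the second after the job is handed in, while the arm keeps its last pose, push and grip.
It also fails if it takes over 72 s, if anything falls off the work surface, if the arm or the gripper's body presses on something with over 40 N, if the wrist force passes 120 N, or if a joint passes its speed limit or range.

## Robot

A 6-joint arm with a two-finger parallel gripper is mounted at the origin on a cart in front of the work surface, level with it; the furniture and walls round the work are solid. World frame = base frame: x ahead of the robot, y to its left, z up, the work surface at z = 0. Lengths are in mm, angles in rad, forces in N, time in s.
With the tool pointing down it reaches from about 275 to 750 mm from the base axis. Payload 10.2 kg.
Tool frame: the origin (TCP) lies at the very end of the fingers, on their centre line; the grasp point (between the pads) lies 19 mm behind it; x points along the fingers, z is the direction in which the jaws open and shut, and the axes are right-handed (so a half turn about x gives the same grasp; the last joint's range is limited). The gripper opens to 85 mm and grips with 20 to 120 N. Pads are 22 mm wide; open, the fingers measure 114 mm over their backs; the gripper's body (76 mm by 85 mm) begins 54 mm behind the grasp point. The pads swing forward as they close: fully open they stand 13 mm farther back than shut.
Start: joints at [1.041, 0.313, 1.498, -0, 1.331, -0.223], TCP at [158.568, 500.487, 231.294] pointing down, gripper open.
Joint ranges: [-2.94, 2.94], [-0.97, 2.17], [0.19, 2.56], [-1.23, 4.37], [0.02, 3.11], [-2.88, 2.88]. Speed limits (rad/s): [2.39, 2.39, 3.01, 3.14, 3.14, 3.14].

## Interface

Orientations are given as a unit quaternion [w, x, y, z].
In Python, from rig import sense, vision, job gives the robot as it stands. The module is installed in compiled form; this text tells all that it offers.
- The arm moves only by the shell command python3 -m pendant 'ROWS' [FORCE]. ROWS is JSON, a list of rows, each a list of 7 numbers: the turn, a rotation vector about the tool's x, y, z in rad, then the shift along the tool's x, y, z in cm, then the opening, from 0 (shut) to 1 (fully open). A call has exactly 5 rows; each row is the pose to reach, as a shift and turn from the pose commanded when the call began, along the tool's axes at that moment; what a row does not reach only later rows make up. A row lasts 1/8 s, in which the tool goes at most 62.5 mm and 10.7 degrees, less where a joint would pass 70% of its speed; a pose out of reach is approached as far as the arm can. A call with a gripper value outside its range is refused whole. The fingers move at their own pace and stop on an object; FORCE is the grip in N (left out, the last holds). Time passes only in rows, so rows that repeat a pose let the fingers close, or fill a call up. It gives the time, the measured TCP pose, the force and the opening at its end, in the units of the state.
- sense(): the state, without advancing time (a new reading comes with each control period).
- vision.capture(name): name is "scene" or "top" or "wrist"; returns the picture (384x512x3 uint8, red, green, blue); there is no depth.
- vision.calibration(name): a dict with "K" (3x3 intrinsics, pixels), "extrinsics" (4x4, takes a point from camera to world coordinates). Camera axes: x right, y up, looking along -z (the intrinsics and any distortion apply to the point x, -y, -z); pixel columns grow to the right and rows downward; lengths in mm; the calibration is good to about 2 mm. A picture is of the moment at which its call begins: read the wrist's pose just before it. calibration takes no time and is no camera call; for the wrist camera it gives the pose at the moment of the call.
- job.finish_job(): hands the job in, once; it reports no verdict.
The state is a dict: "time_s": time; "joints": joint angles; "dq": joint speeds; "tau": joint torques, N m; "eef_pos": TCP position; "ee_rot": TCP orientation; "force": force on the tool from outside, world axes, zero at the start; "wrist_torque": the same for the moment, N m; "grip_width": opening from 0.0 (shut) to 1.0 (fully open).
Only numpy, scipy, OpenCV 4.12 (cv2) and the standard library are available. Lean on these libraries where they do the work, as an engineer would, in place of code of your own. Each camera call takes 0.05 s, during which the arm holds its last target.

## Working session

There is one attempt and no reset: what is moved stays moved. The work goes in short steps, Python scripts to look and compute and a shell command to move; the robot and the scene stay as the last step left them, time stands still between calls to the robot, and variables do not carry over. Pictures are saved under pics/ and viewed, and the job is handed in when it is done.

```bash
mkdir -p pics; cat > h.py <<'E'
import numpy as np, cv2, json
from rig import sense, vision, job
from scipy.spatial.transform import Rotation as R
def quat(q): return R.from_quat([q[1],q[2],q[3],q[0]])
def cap(name,fn):
    s=sense(); c=vision.calibration(name); im=vision.capture(name)
    cv2.imwrite(f'pics/{fn}.png',im[:,:,::-1]); np.savez(f'pics/{fn}.npz',K=c['K'],E=c['extrinsics'],im=im,d=np.array(c.get('dist',c.get('distortion',np.zeros(5)))).ravel())
    return c
def crop(fn,x0,y0,x1,y1,f,out):
    im=cv2.imread(f'pics/{fn}.png')[y0:y1,x0:x1]; cv2.imwrite(f'pics/{out}.png',cv2.resize(im,None,fx=f,fy=f,interpolation=cv2.INTER_CUBIC))
def ray(fn,u,v):
    z=np.load(f'pics/{fn}.npz');K=z['K'];E=z['E']
    p=cv2.undistortPoints(np.array([[[u,v]]],float),K,z['d'])[0,0]
    d=E[:3,:3]@np.array([p[0],-p[1],-1]); return E[:3,3],d/np.linalg.norm(d)
def onz(fn,u,v,h):
    o,d=ray(fn,u,v); return o+d*(h-o[2])/d[2]
def proj(fn,P):
    z=np.load(f'pics/{fn}.npz');K=z['K'];E=z['E']
    c=(np.atleast_2d(P)-E[:3,3])@E[:3,:3]; c=c*[1,-1,-1]
    return cv2.projectPoints(c,np.zeros(3),np.zeros(3),K,z['d'])[0].reshape(-1,2)
def tri(*obs):
    A=np.zeros((3,3));b=np.zeros(3)
    for o in obs:
        p,d=ray(*o);M=np.eye(3)-np.outer(d,d);A+=M;b+=M@p
    x=np.linalg.solve(A,b)
    return x,[np.linalg.norm((np.eye(3)-np.outer(d,d))@(x-p)) for p,d in [ray(*o) for o in obs]]
E
python3 - <<'E'
from h import *
for n in ['scene','top','wrist']:
    c=cap(n,n+'0'); print(n,{k:np.round(v,3).tolist() if not isinstance(v,str) else v for k,v in c.items()})
print(sense())
E
```

```text
scene {'K': [[491.602, 0.0, 261.064], [0.0, 491.602, 193.059], [0.0, 0.0, 1.0]], 'extrinsics': [[0.45, 0.473, -0.758, -267.095], [-0.893, 0.216, -0.395, -187.518], [-0.023, 0.854, 0.52, 634.44], [0.0, 0.0, 0.0, 1.0]]}
top {'K': [[489.697, 0.0, 264.31], [0.0, 489.697, 190.557], [0.0, 0.0, 1.0]], 'extrinsics': [[0.009, 0.993, -0.114, 414.195], [-1.0, 0.01, 0.002, 238.348], [0.003, 0.114, 0.993, 1390.697], [0.0, 0.0, 0.0, 1.0]]}
wrist {'K': [[291.636, 0.0, 254.368], [0.0, 291.636, 189.123], [0.0, 0.0, 1.0]], 'extrinsics': [[0.303, -0.921, -0.246, 97.524], [0.953, 0.292, 0.08, 520.703], [-0.001, -0.258, 0.966, 372.556], [0.0, 0.0, 0.0, 1.0]]}
{'time_s': 0.15, 'joints': array([ 1.04060830e+00,  3.13325161e-01,  1.49825788e+00,  1.78815599e-05,
        1.33100218e+00, -2.23400893e-01]), 'dq': array([-1.43532408e-03, -2.98206044e-03, -4.76742485e-03, -8.83516422e-05,
       -3.64711247e-04,  1.05824996e-03]), 'tau': array([ 2.22884912e-03, -4.12368464e+01, -2.59793079e+01, -9.04398894e-05,
        3.21201798e-03,  4.20357219e-05]), 'eef_pos': array([158.45658116, 500.31451459, 230.86641614]), 'ee_rot': array([ 0.57020183, -0.4178653 ,  0.57085079,  0.4175977 ]), 'force': array([-0.11809466,  0.07305316,  0.19678899]), 'wrist_torque': array([-0.00692351, -0.00435724,  0.04995295]), 'grip_width': 0.9987798922984322}
```

View pics/scene0.png

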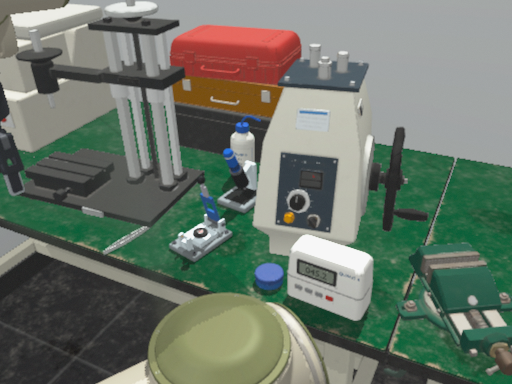

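View pics/top0.png

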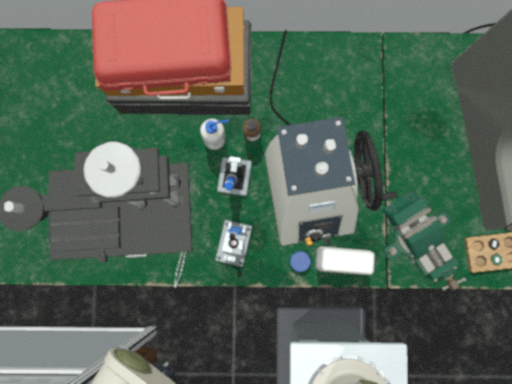

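View pics/wrist0.png

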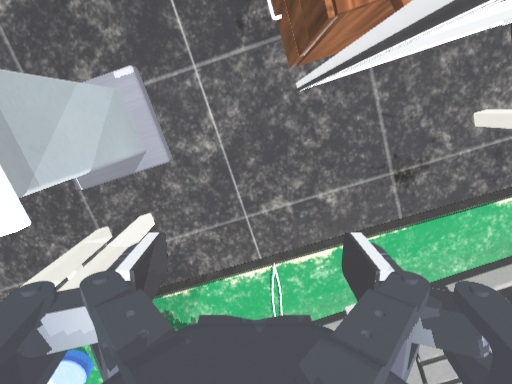

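The scene view shows the jig near pixel (200,238), its leaf up, and the probe in its stand near (238,185). In the top view the jig is at (235,243) and the stand at (234,176). I'll enlarge both.

```bash
python3 - <<'E'
from h import *
crop('scene0',160,110,290,270,5,'s0a'); 
im=cv2.imread('pics/s0a.png'); im=cv2.resize(im[:600*800//600],None,fx=.74,fy=.74); cv2.imwrite('pics/s0a.png',im)
crop('scene0',160,165,260,265,6,'s0b')
crop('top0',195,140,275,280,4.2,'t0a')
crop('top0',210,215,260,270,10,'t0b')
E
```

```text
(no output)
```

View pics/s0b.png

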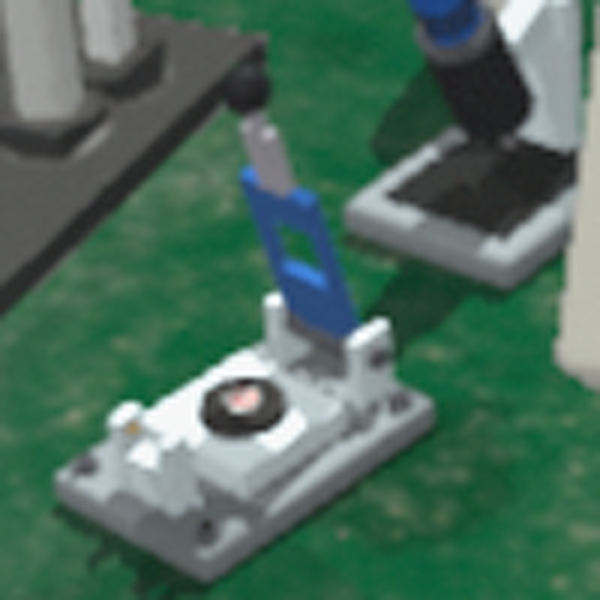

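View pics/t0b.png

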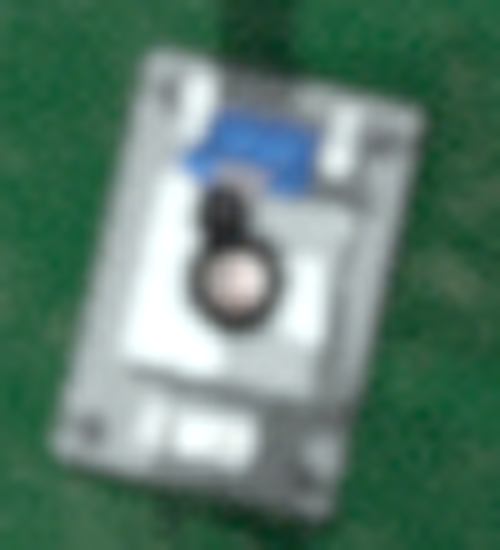

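View pics/t0a.png

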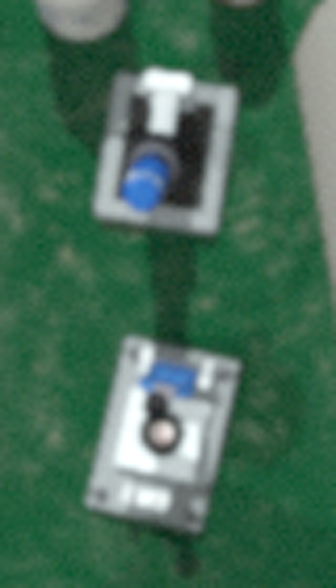

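```bash
cat > fit.py <<'E'
from h import *
from scipy.optimize import least_squares
T=lambda x,y:((x+.5)/10-.5+210,(y+.5)/10-.5+215)
S=lambda x,y:((x+.5)/6-.5+160,(y+.5)/6-.5+165)
B=lambda a,b,c:lambda th:np.array([a,b,c])
def ball(th): return np.array([44-118*np.cos(th),0,32+118*np.sin(th)])
obs=[('top0',T(153,48),B(58,39,12)),('top0',T(428,108),B(58,-39,12)),('top0',T(330,518),B(-58,-39,12)),('top0',T(50,455),B(-58,39,12)),
('top0',T(233,278),B(0,0,28)),('top0',T(225,208),ball),
('scene0',S(57,487),B(-58,39,12)),('scene0',S(208,562),B(-58,-39,12)),('scene0',S(436,402),B(58,-39,12)),('scene0',S(241,402),B(0,0,28)),('scene0',S(248,85),ball)]
def pts(p):
    c,s=np.cos(p[2]),np.sin(p[2]);Rz=np.array([[c,-s,0],[s,c,0],[0,0,1]])
    return [Rz@f(p[3])+[p[0],p[1],0] for _,_,f in obs]
def res(p): return np.concatenate([proj(o[0],q)[0]-o[1] for o,q in zip(obs,pts(p))])
if __name__=='__main__':
    r=least_squares(res,[350,300,0,1.4]);print(r.x);print(np.round(r.fun.reshape(-1,2),1));print(pts(r.x)[-1])
    for sel in ('top0','scene0'):
        f=lambda p:np.concatenate([proj(o[0],q)[0]-o[1] for o,q in zip(obs,pts(p)) if o[0]==sel])
        print(sel,least_squares(f,r.x).x)
    print(tri(('top0',*T(225,208)),('scene0',*S(248,85))),tri(('top0',*T(233,278)),('scene0',*S(241,402))))
E
python3 fit.py
python3 - <<'E'
from h import *
crop('scene0',210,135,270,215,7.5,'s0c');crop('top0',210,145,260,205,10,'t0c')
E
```

```text
[ 4.24477813e+02  3.20198622e+02 -2.08410896e-01  1.34863957e+00]
[[-0.3  0.4]
 [-0.7  0.4]
 [-0.1  0.1]
 [ 0.7  0.3]
 [ 0.3  0.6]
 [-0.1  0.2]
 [-0.9 -1.7]
 [ 0.2 -0. ]
 [ 0.4 -0.4]
 [ 0.5 -0.2]
 [ 0.5  0.3]]
[442.08889863 316.47419981 147.10009235]
top0 [ 4.25455741e+02  3.20134595e+02 -2.20294688e-01  1.34528133e+00]
scene0 [ 4.22841277e+02  3.19921039e+02 -1.88072633e-01  1.35583278e+00]
(array([442.15455818, 316.76060166, 147.72579134]), [np.float64(0.7918367089045968), np.float64(0.7918367089047098)]) (array([425.69918654, 321.7145874 ,  26.26281947]), [np.float64(0.6737062592854338), np.float64(0.6737062592855532)])
```

View pics/s0c.png

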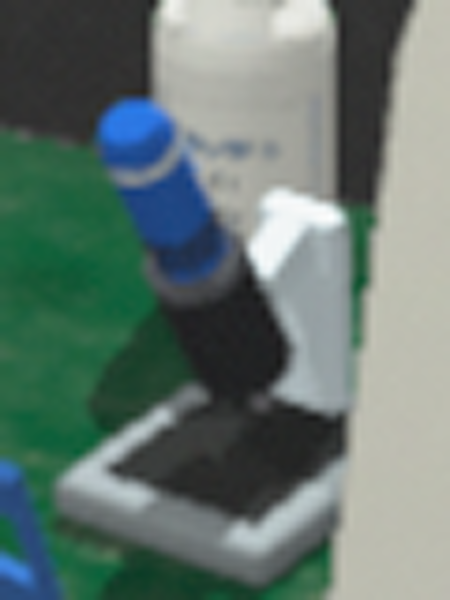

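View pics/t0c.png

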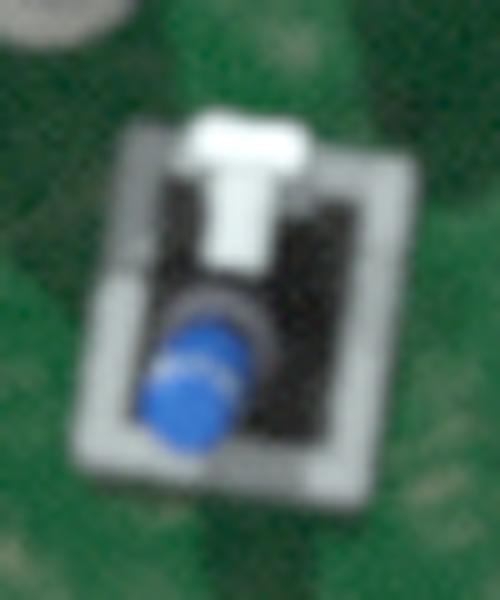

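```bash
cat > fit2.py <<'E'
from h import *
from scipy.optimize import least_squares
T=lambda x,y:((x+.5)/10-.5+210,(y+.5)/10-.5+145)
S=lambda x,y:((x+.5)/7.5-.5+210,(y+.5)/7.5-.5+135)
s,c=np.sin(np.radians(25)),np.cos(np.radians(25))
ax=lambda t:(lambda f:np.array([-s*t,0,90+c*t]))
ft=lambda a,b:(lambda f:np.array([f+a*50,b*42,14]))
obs=[('top0',T(75,465),ft(-1,1)),('top0',T(368,503),ft(-1,-1)),('top0',T(415,155),ft(1,-1)),('top0',T(130,120),ft(1,1)),
('top0',T(188,405),ax(66)),('top0',T(222,335),ax(3)),
('scene0',S(57,488),ft(-1,1)),('scene0',S(250,568),ft(-1,-1)),('scene0',S(138,130),ax(64)),('scene0',S(195,268),ax(3))]
def pts(p):
    c,s=np.cos(p[2]),np.sin(p[2]);Rz=np.array([[c,-s,0],[s,c,0],[0,0,1]])
    return [Rz@f(p[3])+[p[0],p[1],0] for _,_,f in obs]
def res(p): return np.concatenate([proj(o[0],q)[0]-o[1] for o,q in zip(obs,pts(p))])
r=least_squares(res,[550,300,0,0]);print(r.x);print(np.round(r.fun.reshape(-1,2),1));print(np.round(pts(r.x)[4:6]))
E
python3 fit2.py
```

```text
[ 5.96068885e+02  3.23906732e+02 -1.39784210e-01  1.77295346e+01]
[[-0.3  0. ]
 [-0.3  0.6]
 [ 0.4  0.9]
 [-0.2  0.1]
 [-0.1  0.8]
 [-0.4  0.6]
 [-0.9 -1. ]
 [ 1.6 -1.2]
 [ 0.2 -0.1]
 [ 0.9 -1.3]]
[[568. 328. 150.]
 [595. 324.  93.]]
```

```bash
cat >> h.py <<'E'
JIG=np.array([424.5,320.2,0]);JY=-0.21
ST=np.array([596.07,323.9,90]);SY=-0.14
def yawR(a): return R.from_euler('z',a).as_matrix()
def toolR(xd,zd):
    x=np.array(xd,float);x/=np.linalg.norm(x);z=np.array(zd,float);z-=x*(z@x);z/=np.linalg.norm(z)
    return np.column_stack([x,np.cross(z,x),z])
def delta(pos,Rm):
    s=sense();R0=quat(s['ee_rot']).as_matrix();c=[]
    for sg in (1,-1):
        Rt=np.array(Rm)*[1,sg,sg]; c.append(R.from_matrix(R0.T@Rt).as_rotvec())
    c.sort(key=np.linalg.norm)
    d=R0.T@(np.array(pos)-s['eef_pos'])/10
    print('rot',np.round(c[0],4).tolist(),'deg',round(np.degrees(np.linalg.norm(c[0])),1),'shift cm',np.round(d,3).tolist(),'| other rot',np.round(c[1],3).tolist())
def st():
    s=sense();Rm=quat(s['ee_rot']).as_matrix()
    print('t',round(s['time_s'],2),'pos',np.round(s['eef_pos'],1),'x',np.round(Rm[:,0],3),'z',np.round(Rm[:,2],3),'F',np.round(s['force'],1),'M',np.round(s['wrist_torque'],2),'g',round(s['grip_width'],3),'q',np.round(s['joints'],2))
E
python3 - <<'E'
from h import *
st()
Rt=toolR([0,0,-1],yawR(JY)@[0,1,0])
delta([442,316.5,200],Rt)
E
```

```text
t 0.15 pos [158.5 500.3 230.9] x [-0.001 -0.001 -1.   ] z [ 0.302  0.953 -0.001] F [-0.1  0.1  0.2] M [-0.01 -0.    0.05] g 0.999 q [ 1.04  0.31  1.5   0.    1.33 -0.22]
rot [-0.0968, -0.001, -0.0003] deg 5.5 shift cm [3.088, -32.582, -8.957] | other rot [3.045, -0.0, 0.001]
```

```bash
python3 -m pendant '[[0,0,0,0,-6,-1.6,0.6],[-0.03,0,0,0,-12,-3.3,0.5],[-0.06,0,0,0,-18,-5,0.5],[-0.097,0,0,1,-24,-6.6,0.5],[-0.097,0,0,2,-28,-7.7,0.5]]'
python3 - <<'E'
from h import *
st()
delta([442,316.5,200],toolR([0,0,-1],yawR(JY)@[0,1,0]))
cap('wrist','w1')
E
```

```text
time_s: 0.78
eef_pos: [404.1, 340.8, 210.8]
ee_rot: [0.55, -0.445, 0.55, 0.445]
force: [-0.8, 0.9, -0.6]
grip_width: 0.501
t 0.78 pos [404.1 340.8 210.8] x [-0. -0. -1.] z [ 0.21   0.978 -0.   ] F [-0.8  0.9 -0.6] M [ 0.01  0.02 -0.01] g 0.501 q [ 0.48  0.34  1.52 -0.    1.29 -0.88]
rot [-0.0011, -0.0002, 0.0] deg 0.1 shift cm [1.084, -4.213, -1.581] | other rot [3.141, 0.0, 0.0]
```

View pics/w1.png

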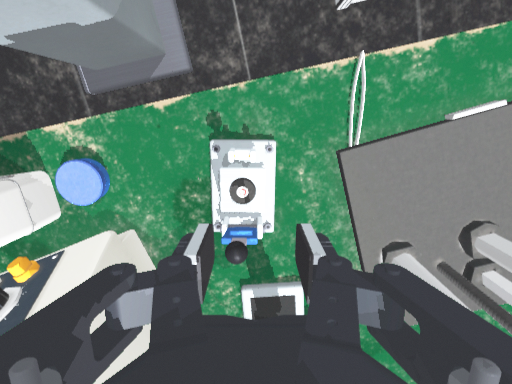

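Wrist view: the jig is at (243,185), the ball at (237,252) and the red spot at (243,191). I'll enlarge it to refine the jig pose.

```bash
python3 - <<'E'
from h import *
crop('w1',200,130,290,275,4.1,'w1a')
P=lambda l:yawR(JY)@np.array(l)+JIG
for n,l in dict(spot=[0,0,28],fl=[-58,39,12],fr=[-58,-39,12],bl=[58,39,12],ball=[44-118*np.cos(1.349),0,32+118*np.sin(1.349)]).items(): print(n,(proj('w1',P(l))[0]-[200,130])*4.1)
E
```

```text
spot [164.37278945 248.06798346]
fl [302.45562644  34.23361863]
fr [25.64345651 34.83157596]
bl [296.78057458 416.50254536]
ball [135.68876313 505.8323196 ]
```

View pics/w1a.png

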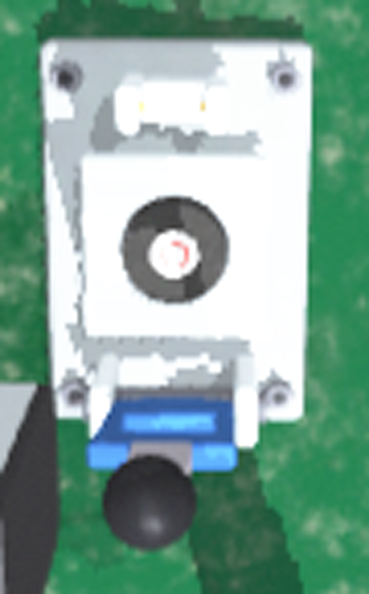

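```bash
python3 - <<'E'
from h import *
s=sense();Rm=quat(s['ee_rot']).as_matrix()
for z in (-27,0,27): print(proj('w1',s['eef_pos']+Rm@[0,0,z]), )
crop('w1',150,200,350,320,4,'w1b')
import fit
W=lambda x,y:((x+.5)/4.1-.5+200,(y+.5)/4.1-.5+130)
fit.obs+= [('w1',W(312,42),fit.B(-58,39,12)),('w1',W(42,42),fit.B(-58,-39,12)),('w1',W(175,252),fit.B(0,0,28)),('w1',W(303,418),fit.B(58,39,12)),('w1',W(149,502),fit.ball)]
r=fit.least_squares(fit.res,[424,320,-.2,1.35]);print(r.x);print(np.round(r.fun.reshape(-1,2),1))
fit.obs=fit.obs[-5:];r=fit.least_squares(fit.res,[424,320,-.2,1.35]);print(r.x);print(np.round(r.fun.reshape(-1,2),1));print(fit.pts(r.x)[-1])
E
```

```text
[[199.33042174 241.38193922]]
[[249.88846399 241.42198726]]
[[300.40916416 241.46200573]]
[ 4.25757524e+02  3.21845546e+02 -2.16358473e-01  1.33536781e+00]
[[-0.7 -0.2]
 [-1.2  0.1]
 [-0.8 -0.3]
 [-0.1 -0.3]
 [-0.3  0.1]
 [-0.9  0.3]
 [-1.2 -2.4]
 [-0.4 -0.6]
 [ 0.1 -0.8]
 [ 0.2 -0.7]
 [-0.3  0.3]
 [-0.  -0.5]
 [-1.6 -0.8]
 [-0.6  0.2]
 [ 0.   0.8]
 [-0.6  0.3]]
[ 4.26026633e+02  3.22375315e+02 -2.18545776e-01  1.33227959e+00]
[[ 0.6 -0.3]
 [-1.  -0.8]
 [-0.1  0.3]
 [ 0.4  1. ]
 [ 0.1  0. ]]
[441.76430126 318.88008912 146.65935882]
```

View pics/w1b.png

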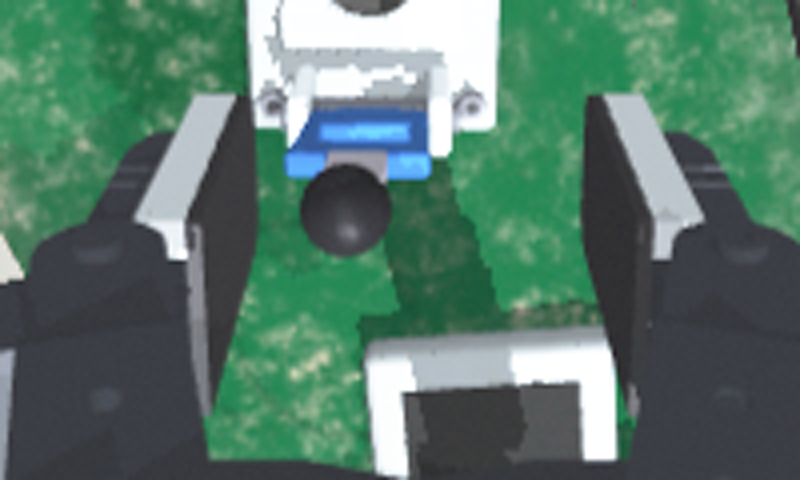

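```bash
sed -i 's/^JIG=.*/JIG=np.array([425.2,320.2,0]);JY=-0.213/' h.py; python3 - <<'E'
from h import *
delta([442,316.5,130],toolR([0,0,-1],yawR(JY)@[0,1,0]))
E
```

```text
rot [-0.0009, -0.0022, -0.0001] deg 0.1 shift cm [7.932, -3.914, -1.385] | other rot [3.141, -0.0, 0.004]
```

```bash
python3 -m pendant '[[0,0,0,1,-3.9,-1.4,0.5],[0,0,0,4,-3.9,-1.4,0.5],[0,0,0,7.9,-3.9,-1.4,0.5],[0,0,0,7.9,-3.9,-1.4,0.4],[0,0,0,7.9,-3.9,-1.4,0.3]]'
python3 - <<'E'
from h import *
st()
cap('wrist','w2');crop('w2',150,150,350,300,4,'w2a')
E
```

```text
time_s: 1.45
eef_pos: [437.9, 321.1, 133.8]
ee_rot: [0.55, -0.445, 0.549, 0.445]
force: [-0.3, -0.6, 0.2]
grip_width: 0.3
t 1.45 pos [437.9 321.1 133.8] x [ 0.002  0.001 -1.   ] z [0.208 0.978 0.001] F [-0.3 -0.6  0.2] M [0.01 0.02 0.01] g 0.3 q [ 0.42  0.45  1.58 -0.    1.12 -0.94]
```

View pics/w2a.png

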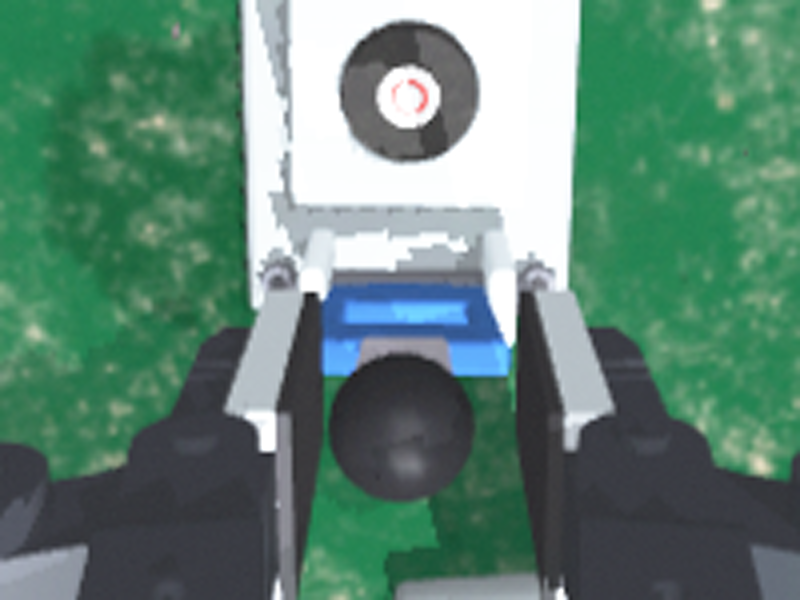

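```bash
python3 -m pendant '[[0,0,0,0,0,0,0.3],[0,0,0,0,0,0,0.3],[0,0,0,0,0,0,0.3],[0,0,0,0,0,0,0.3],[0,0,0,0,0,0,0.3]]'
python3 - <<'E'
from h import *
st()
delta([442,316.5,130],toolR([0,0,-1],yawR(JY)@[0,1,0]))
E
```

```text
time_s: 2.12
eef_pos: [437.5, 320.7, 132.3]
ee_rot: [0.55, -0.445, 0.55, 0.445]
force: [-0.6, -0.3, -0.3]
grip_width: 0.297
t 2.12 pos [437.5 320.7 132.3] x [-0. -0. -1.] z [ 0.208  0.978 -0.   ] F [-0.6 -0.3 -0.3] M [-0.02 -0.    0.06] g 0.297 q [ 0.42  0.45  1.58 -0.    1.12 -0.94]
rot [0.0032, -0.0001, -0.0001] deg 0.2 shift cm [0.228, -0.532, -0.316] | other rot [-3.138, 0.0, -0.0]
```

```bash
python3 -m pendant '[[0,0,0,0.2,-0.55,-0.25,0.3],[0,0,0,0.2,-0.55,-0.25,0.2],[0,0,0,0.2,-0.55,-0.25,0.0],[0,0,0,0.2,-0.55,-0.25,0],[0,0,0,0.2,-0.55,-0.25,0]]' 25
python3 - <<'E'
from h import *
st()
cap('wrist','w3');crop('w3',150,150,350,300,4,'w3a')
E
```

```text
time_s: 2.75
eef_pos: [442.9, 317.6, 130.2]
ee_rot: [0.55, -0.445, 0.549, 0.445]
force: [2.6, 4.4, -1.7]
grip_width: 0.184
t 2.75 pos [442.9 317.6 130.2] x [ 0.001  0.002 -1.   ] z [0.209 0.978 0.002] F [ 2.6  4.4 -1.7] M [ 0.75 -0.48 -0.05] g 0.184 q [ 0.41  0.45  1.57  0.    1.11 -0.95]
```

View pics/w3a.png

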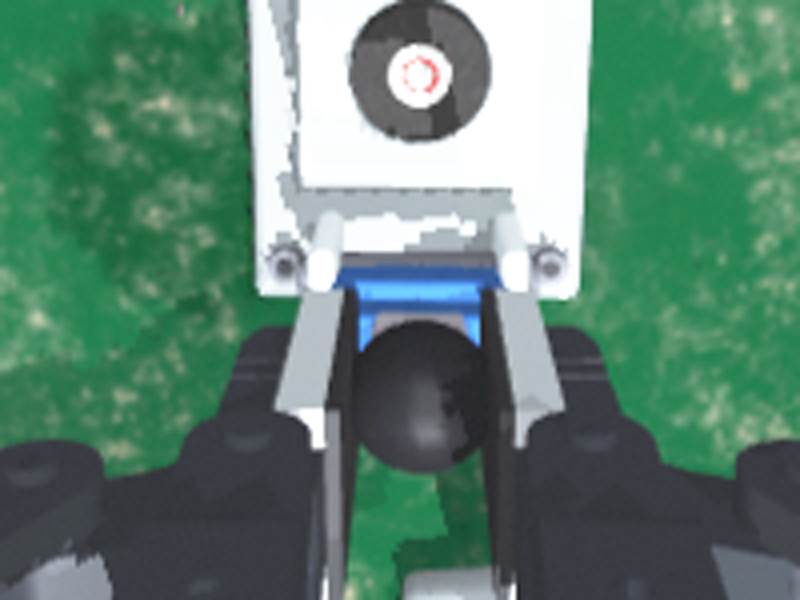

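```bash
python3 - <<'E'
from h import *
s=sense();Rm=quat(s['ee_rot']).as_matrix()
for x in (0,-10,-17,-25): 
  for y in (-11,0,11): print(x,y,(proj('w3',s['eef_pos']+Rm@[x,y,0])[0]-[150,150])*4)
E
```

```text
0 -11 [412.35101774 425.41654157]
0 0 [412.16397873 349.64310208]
0 11 [411.96988496 271.01163043]
-10 -11 [411.98578713 463.66873655]
-10 0 [411.77897298 383.56227996]
-10 11 [411.56382378 300.22736064]
-17 -11 [411.7001204  493.58785943]
-17 0 [411.47718344 410.15007361]
-17 11 [411.24480905 323.18017868]
-25 -11 [411.33785917 531.52905835]
-25 0 [411.09364605 443.93988854]
-25 11 [410.83846334 352.4163808 ]
```

```bash
python3 - <<'E'
import numpy as np
th=np.linspace(1.34,0,16)
for k in range(3):
    t0=th[5*k]
    for t in th[5*k+1:5*k+6]: print(round(t,3),np.round([11.8*(np.sin(t0)-np.sin(t)),11.8*(np.cos(t)-np.cos(t0))],2))
E
```

```text
1.251 [0.29 1.01]
1.161 [0.66 2.  ]
1.072 [1.12 2.95]
0.983 [1.67 3.85]
0.893 [2.29 4.7 ]
0.804 [0.7  0.79]
0.715 [1.46 1.52]
0.625 [2.29 2.17]
0.536 [3.17 2.75]
0.447 [4.1  3.25]
0.357 [0.97 0.41]
0.268 [1.97 0.74]
0.179 [3.   0.97]
0.089 [4.04 1.11]
0.0 [5.1  1.16]
```

```bash
python3 -m pendant '[[0,0,0,0.29,1.01,0,0],[0,0,0,0.66,2.0,0,0],[0,0,0,1.12,2.95,0,0],[0,0,0,1.67,3.85,0,0],[0,0,0,2.29,4.7,0,0]]' 25
python3 -c "from h import *;st();cap('scene','s2');crop('s2',150,150,270,260,6.5,'s2a')"
```

```text
time_s: 3.42
eef_pos: [397.0, 327.8, 107.9]
ee_rot: [0.551, -0.445, 0.548, 0.445]
force: [2.0, 5.3, 1.3]
grip_width: 0.185
t 3.42 pos [397.  327.8 107.9] x [ 0.003  0.002 -1.   ] z [0.209 0.978 0.003] F [2.  5.3 1.3] M [ 0.74 -0.47 -0.05] g 0.185 q [ 0.46  0.42  1.69  0.    1.03 -0.9 ]
```

View pics/s2a.png

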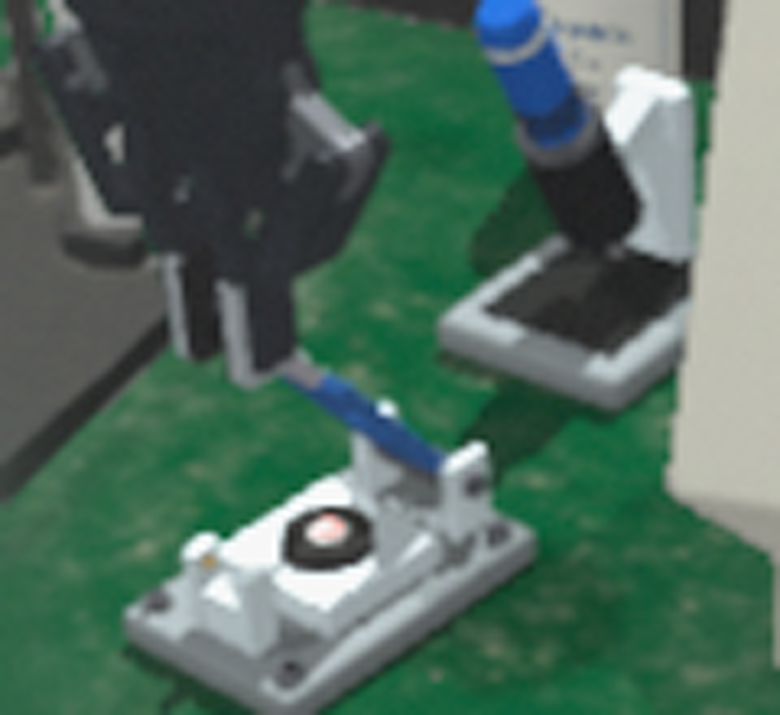

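The leaf follows in the fingers. I'll carry on, with a small shift to relieve the side force.

```bash
python3 -m pendant '[[0,0,0,0.7,0.79,0.05,0],[0,0,0,1.46,1.52,0.1,0],[0,0,0,2.29,2.17,0.1,0],[0,0,0,3.17,2.75,0.1,0],[0,0,0,4.1,3.25,0.1,0]]' 25
python3 -c "from h import *;st()"
```

```text
time_s: 4.1
eef_pos: [364.5, 335.0, 65.8]
ee_rot: [0.55, -0.445, 0.549, 0.445]
force: [3.1, 5.3, 1.1]
grip_width: 0.184
t 4.1 pos [364.5 335.   65.8] x [ 0.     0.001 -1.   ] z [0.208 0.978 0.001] F [3.1 5.3 1.1] M [ 0.85 -0.36  0.05] g 0.184 q [ 0.51  0.45  1.78  0.    0.91 -0.86]
```

```bash
python3 -m pendant '[[0,0,0,0.97,0.41,0.1,0],[0,0,0,1.97,0.74,0.1,0],[0,0,0,3.0,0.97,0.1,0],[0,0,0,4.04,1.11,0.1,0],[0,0,0,5.1,1.16,0.1,0]]' 25
python3 -c "from h import *;st();cap('scene','s3');crop('s3',150,150,270,260,6.5,'s3a')"
```

```text
time_s: 4.72
eef_pos: [353.3, 337.8, 14.5]
ee_rot: [0.549, -0.445, 0.55, 0.445]
force: [-0.8, -2.2, 1.2]
grip_width: 0.183
t 4.72 pos [353.3 337.8  14.5] x [-0.001 -0.001 -1.   ] z [ 0.208  0.978 -0.001] F [-0.8 -2.2  1.2] M [-0.32 -0.02 -0.05] g 0.183 q [ 0.52  0.53  1.83 -0.    0.78 -0.84]
```

View pics/s3a.png

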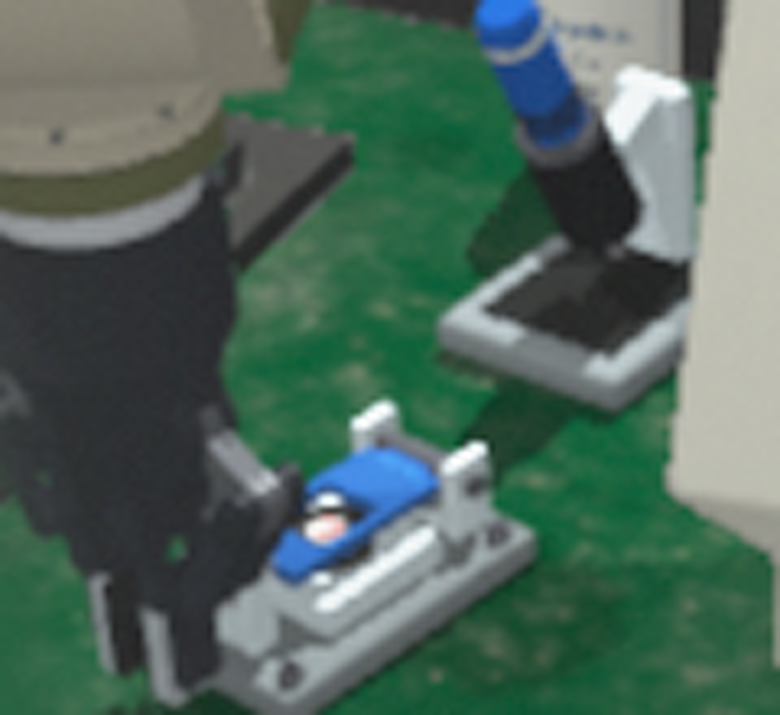

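The leaf looks almost level. I'll press it home gently in small steps and watch the force.

```bash
python3 -m pendant '[[0,0,0,0.1,0,0,0],[0,0,0,0.2,0,0,0],[0,0,0,0.3,0,0,0],[0,0,0,0.3,0,0,0],[0,0,0,0.3,0,0,0]]' 25
python3 -c "from h import *;st()"
```

```text
time_s: 5.4
eef_pos: [353.7, 337.9, 13.1]
ee_rot: [0.549, -0.445, 0.55, 0.445]
force: [-4.9, -4.0, 12.5]
grip_width: 0.188
t 5.4 pos [353.7 337.9  13.1] x [ 0. -0. -1.] z [ 0.208  0.978 -0.   ] F [-4.9 -4.  12.5] M [-0.73  0.7   0.03] g 0.188 q [ 0.52  0.54  1.83 -0.    0.78 -0.84]
```

```bash
python3 -m pendant '[[0,0,0,0.1,0,0,0],[0,0,0,0.2,0,0,0],[0,0,0,0.2,0,0,0],[0,0,0,0.2,0,0,0],[0,0,0,0.0,0,0,0]]' 30
python3 -c "from h import *;st()"
python3 -m pendant '[[0,0,0,-0.15,0,0,0],[0,0,0,-0.2,0,0,0],[0,0,0,-0.2,0,0,0.25],[0,0,0,-0.2,0,0,0.4],[0,0,0,-0.2,0,0,0.5]]' 30
python3 -c "from h import *;st()"
```

```text
time_s: 6.02
eef_pos: [354.0, 337.7, 12.8]
ee_rot: [0.55, -0.445, 0.549, 0.445]
force: [1.2, -3.9, -0.8]
grip_width: 0.183
t 6.03 pos [354.  337.7  12.8] x [ 0.001 -0.    -1.   ] z [ 0.208  0.978 -0.   ] F [ 1.2 -3.9 -0.8] M [-0.53 -0.13  0.02] g 0.183 q [ 0.52  0.54  1.83 -0.    0.78 -0.84]
time_s: 6.65
eef_pos: [353.6, 338.2, 14.4]
ee_rot: [0.55, -0.445, 0.55, 0.445]
force: [0.1, 0.7, 0.3]
grip_width: 0.496
t 6.65 pos [353.6 338.2  14.4] x [ 0.  0. -1.] z [0.208 0.978 0.   ] F [0.1 0.7 0.3] M [-0.01  0.01 -0.04] g 0.496 q [ 0.52  0.53  1.83  0.    0.78 -0.84]
```

```bash
python3 -m pendant '[[0,0,0,-2,0,0,0.5],[0,0,0,-5,0,0,0.5],[0,0,0,-7,1.5,0,0.5],[0,0,0,-8,3,0,0.5],[0,0,0,-8,3,0,0.5]]' 30
python3 -c "from h import *;st();cap('scene','s4');crop('s4',160,180,240,260,7.5,'s4a');cap('wrist','w4')"
```

```text
time_s: 7.28
eef_pos: [323.5, 344.6, 94.5]
ee_rot: [0.549, -0.445, 0.549, 0.445]
force: [0.1, 0.3, 0.2]
grip_width: 0.498
t 7.28 pos [323.5 344.6  94.5] x [ 0.  0. -1.] z [0.207 0.978 0.   ] F [0.1 0.3 0.2] M [-0.03  0.01 -0.03] g 0.498 q [ 0.57  0.36  1.82  0.    0.95 -0.79]
```

View pics/s4a.png

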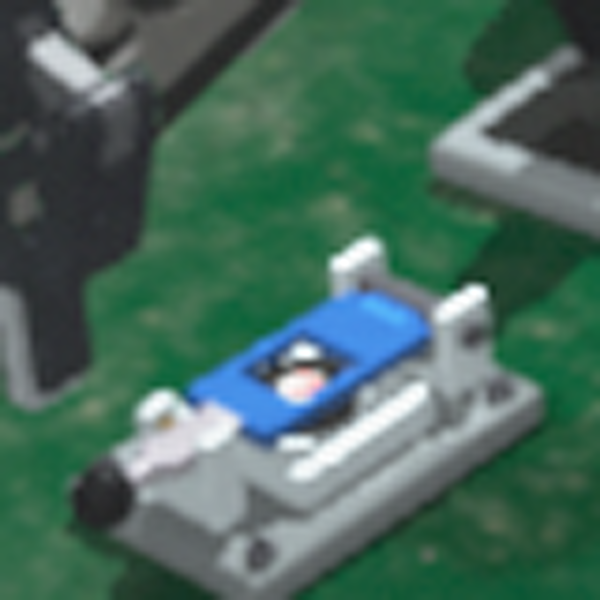

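View pics/w4.png

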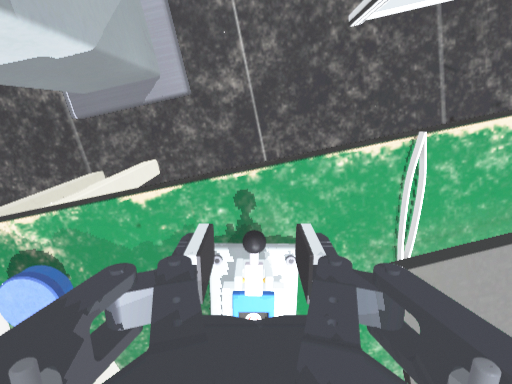

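```bash
python3 -m pendant '[[0,0,0,0,-1.5,0,0],[0,0,0,1,-3,0,0],[0,0,0,3,-3,0,0],[0,0,0,4.5,-3,0,0],[0,0,0,4.8,-3,0,0]]' 30
python3 -c "from h import *;st()"
python3 -m pendant '[[0,0,0,0.2,0,0,0],[0,0,0,0.4,0,0,0],[0,0,0,0.6,0,0,0],[0,0,0,0.7,0,0,0],[0,0,0,0.7,0,0,0]]' 30
python3 -c "from h import *;st()"
```

```text
time_s: 8.0
eef_pos: [353.5, 337.5, 45.1]
ee_rot: [0.549, -0.445, 0.55, 0.445]
force: [0.2, 1.1, -0.1]
grip_width: -0.001
t 8.0 pos [353.5 337.5  45.1] x [-0.002 -0.001 -1.   ] z [ 0.209  0.978 -0.002] F [ 0.2  1.1 -0.1] M [0.03 0.01 0.01] g -0.001 q [ 0.52  0.48  1.81 -0.    0.86 -0.84]
time_s: 8.62
eef_pos: [353.9, 338.3, 40.3]
ee_rot: [0.55, -0.445, 0.549, 0.445]
force: [-3.4, -0.9, 9.0]
grip_width: -0.003
t 8.62 pos [353.9 338.3  40.3] x [ 0.001  0.001 -1.   ] z [0.208 0.978 0.001] F [-3.4 -0.9  9. ] M [-0.2   0.42  0.07] g -0.003 q [ 0.52  0.49  1.81  0.    0.84 -0.84]
```

```bash
python3 -m pendant '[[0,0,0,0.1,0,0,0],[0,0,0,0.2,0,0,0],[0,0,0,0.2,0,0,0],[0,0,0,0.2,0,0,0],[0,0,0,0.2,0,0,0]]' 30
python3 -c "from h import *;st()"
python3 -m pendant '[[0,0,0,-0.5,0,0,0],[0,0,0,-3,0,0,0],[0,0,0,-8,0,0,0.5],[0,0,0,-14,0,0,0.8],[0,0,0,-18,0,0,0.8]]' 30
python3 -c "from h import *;st()"
```

```text
time_s: 9.25
eef_pos: [354.0, 338.5, 39.5]
ee_rot: [0.55, -0.445, 0.549, 0.445]
force: [-8.2, -4.0, 25.8]
grip_width: -0.0
t 9.25 pos [354.  338.5  39.5] x [ 0.002  0.001 -1.   ] z [0.208 0.978 0.001] F [-8.2 -4.  25.8] M [-0.72  1.3   0.03] g -0.0 q [ 0.52  0.49  1.81  0.    0.84 -0.84]
time_s: 9.88
eef_pos: [353.9, 338.2, 220.2]
ee_rot: [0.551, -0.445, 0.549, 0.445]
force: [-0.1, 1.5, -0.5]
grip_width: 0.636
t 9.88 pos [353.9 338.2 220.2] x [ 0.003  0.001 -1.   ] z [0.208 0.978 0.002] F [-0.1  1.5 -0.5] M [ 0.01 -0.01 -0.  ] g 0.636 q [ 0.52  0.24  1.62 -0.    1.28 -0.84]
```

```bash
cat >> h.py <<'E'
def probe_ax(): return yawR(SY)@np.array([-np.sin(np.radians(25)),0,np.cos(np.radians(25))])
def stand_pose(t): # TCP at t mm beyond mouth
    a=probe_ax(); return ST+a*t, toolR(-a,yawR(SY)@[0,1,0])
E
python3 - <<'E'
from h import *
for t in (110,16): print(stand_pose(t)[0]); delta(*stand_pose(t))
E
```

```text
[550.03683006 330.38708154 189.69385657]
rot [-0.0689, -0.0134, -0.4339] deg 25.2 shift cm [3.096, -19.345, 3.312] | other rot [3.001, -0.662, 0.02]
[589.37426619 324.8435755  104.50092459]
rot [-0.0689, -0.0134, -0.4339] deg 25.2 shift cm [11.624, -23.289, 3.573] | other rot [3.001, -0.662, 0.02]
```

```bash
python3 -m pendant '[[0,0,0,0,-3,0.5,0.8],[-0.02,0,-0.14,0,-8,1.3,0.8],[-0.05,-0.01,-0.29,1,-13,2.2,0.8],[-0.069,-0.013,-0.434,2,-18,3,0.8],[-0.069,-0.013,-0.434,2.9,-19.3,3.3,0.8]]' 30
python3 -m pendant '[[0,0,0,0,0,0,0.8],[0,0,0,0,0,0,0.8],[0,0,0,0,0,0,0.8],[0,0,0,0,0,0,0.8],[0,0,0,0,0,0,0.8]]' 30
python3 - <<'E'
from h import *
st(); delta(*stand_pose(110)); cap('wrist','w5')
s=sense();Rm=quat(s['ee_rot']).as_matrix()
print('tcp',proj('w5',s['eef_pos']));a=probe_ax()
for t in (0,6,62,68): print(t,proj('w5',ST+a*t))
E
```

```text
time_s: 10.5
eef_pos: [549.3, 329.9, 187.0]
ee_rot: [0.62, -0.568, 0.423, 0.338]
force: [-0.1, -0.2, 1.1]
grip_width: 0.799
time_s: 11.12
eef_pos: [549.2, 330.2, 188.6]
ee_rot: [0.621, -0.568, 0.422, 0.338]
force: [-0.9, 0.0, 0.3]
grip_width: 0.8
t 11.12 pos [549.2 330.2 188.6] x [ 0.416 -0.06  -0.907] z [ 0.14   0.99  -0.002] F [-0.9  0.   0.3] M [0.05 0.16 0.03] g 0.8 q [ 0.45  0.45  1.48 -0.32  0.87 -0.81]
rot [0.0007, -0.0018, -0.0022] deg 0.2 shift cm [-0.061, -0.122, 0.031] | other rot [-3.141, 0.003, -0.003]
tcp [[253.1815115  238.24430297]]
0 [[254.37056827 188.01825845]]
6 [[254.35252249 189.76125168]]
62 [[254.13348571 210.91743553]]
68 [[254.10275446 213.88568514]]
```

View pics/w5.png

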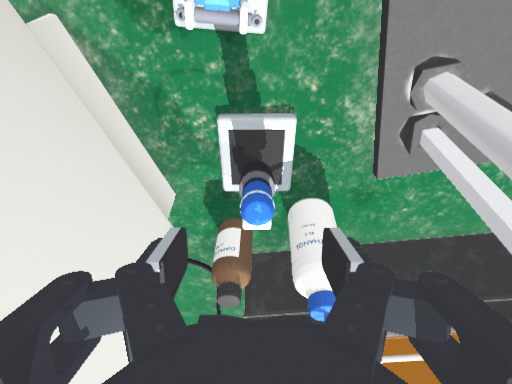

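```bash
python3 - <<'E'
from h import *
crop('w5',130,150,380,300,3.2,'w5a'); crop('w5',210,110,310,235,6,'w5b')
E
```

```text
(no output)
```

View pics/w5a.png

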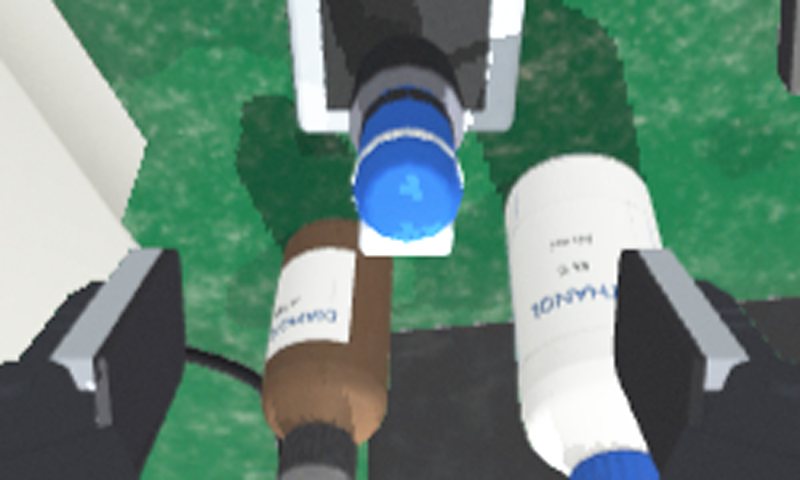

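View pics/w5b.png

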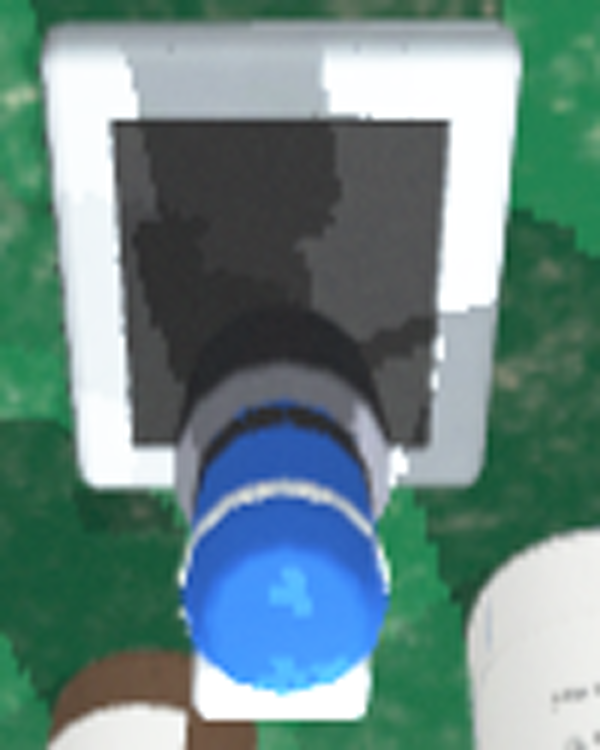

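```bash
python3 -m pendant '[[0,0,0,1,-0.12,0.25,0.8],[0,0,0,3,-0.12,0.25,0.8],[0,0,0,5.5,-0.12,0.25,0.8],[0,0,0,8,-0.12,0.25,0.8],[0,0,0,9.3,-0.12,0.25,0.8]]' 30
python3 -c "from h import *;st();cap('wrist','w6');cap('scene','s6');crop('s6',190,100,290,220,5,'s6a')"
```

```text
time_s: 11.8
eef_pos: [589.4, 326.1, 101.7]
ee_rot: [0.62, -0.568, 0.423, 0.338]
force: [-0.6, 1.4, 0.2]
grip_width: 0.799
t 11.8 pos [589.4 326.1 101.7] x [ 0.414 -0.062 -0.908] z [ 0.14   0.99  -0.004] F [-0.6  1.4  0.2] M [ 0.01  0.2  -0.  ] g 0.799 q [ 0.42  0.61  1.46 -0.35  0.72 -0.79]
```

View pics/w6.png

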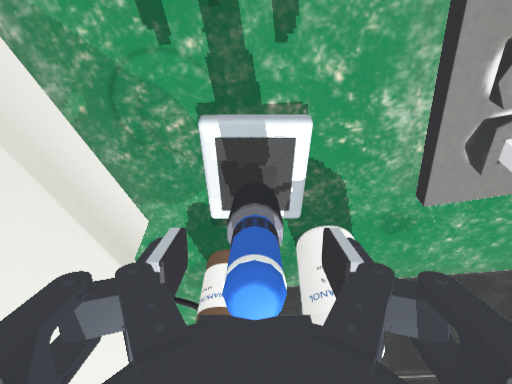

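View pics/s6a.png

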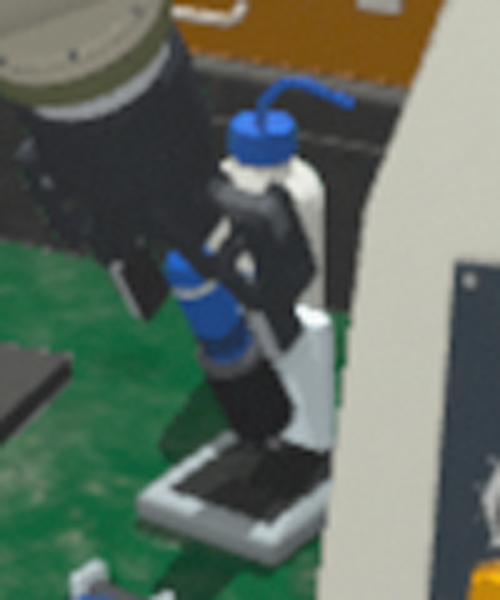

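```bash
python3 -m pendant '[[0,0,0,0,0,0.03,0.4],[0,0,0,0,0,0.03,0],[0,0,0,0,0,0.03,0],[0,0,0,0,0,0.03,0],[0,0,0,0,0,0.03,0]]' 60
python3 -c "from h import *;st();cap('wrist','w7')"
```

```text
time_s: 12.52
eef_pos: [589.4, 327.4, 105.4]
ee_rot: [0.621, -0.568, 0.421, 0.337]
force: [-5.5, -0.6, 5.8]
grip_width: 0.267
t 12.53 pos [589.4 327.4 105.4] x [ 0.417 -0.06  -0.907] z [ 0.139  0.99  -0.002] F [-5.5 -0.6  5.8] M [-0.02  0.46 -0.04] g 0.267 q [ 0.42  0.61  1.46 -0.35  0.73 -0.79]
```

View pics/w7.png

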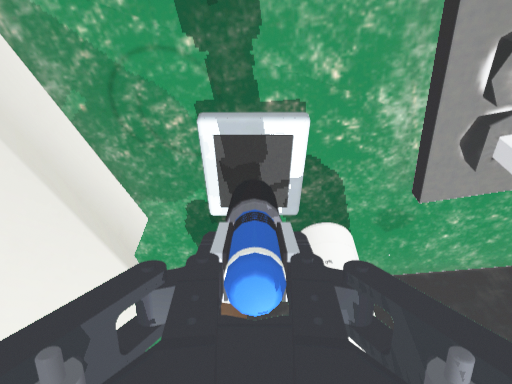

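```bash
python3 -m pendant '[[0,0,0,-1,0,0,0],[0,0,0,-3,0,0,0],[0,0,0,-5,0,0,0],[0,0,0,-7,0,0,0],[0,0,0,-9,0,0,0]]' 60
python3 -c "from h import *;st()"
python3 -m pendant '[[0,0,0,-1,0,0,0],[0,0,0,-2,0,0,0],[0,0,0,-3,0,0,0],[0,0,0,-3,0,0,0],[0,0,0,-3,0,0,0]]' 60
python3 -c "from h import *;st();cap('wrist','w8');cap('scene','s8');crop('s8',150,70,290,220,4,'s8a')"
```

```text
time_s: 13.2
eef_pos: [551.3, 332.7, 187.8]
ee_rot: [0.621, -0.568, 0.422, 0.338]
force: [-0.5, 0.0, -2.6]
grip_width: 0.265
t 13.2 pos [551.3 332.7 187.8] x [ 0.417 -0.06  -0.907] z [ 0.14   0.99  -0.002] F [-0.5  0.  -2.6] M [0.09 0.31 0.01] g 0.265 q [ 0.46  0.46  1.47 -0.32  0.87 -0.81]
time_s: 13.82
eef_pos: [539.4, 334.3, 212.9]
ee_rot: [0.62, -0.568, 0.422, 0.338]
force: [0.2, -0.4, -2.3]
grip_width: 0.263
t 13.82 pos [539.4 334.3 212.9] x [ 0.415 -0.061 -0.908] z [ 0.14   0.99  -0.003] F [ 0.2 -0.4 -2.3] M [0.06 0.38 0.01] g 0.263 q [ 0.47  0.42  1.46 -0.31  0.92 -0.82]
```

View pics/s8a.png

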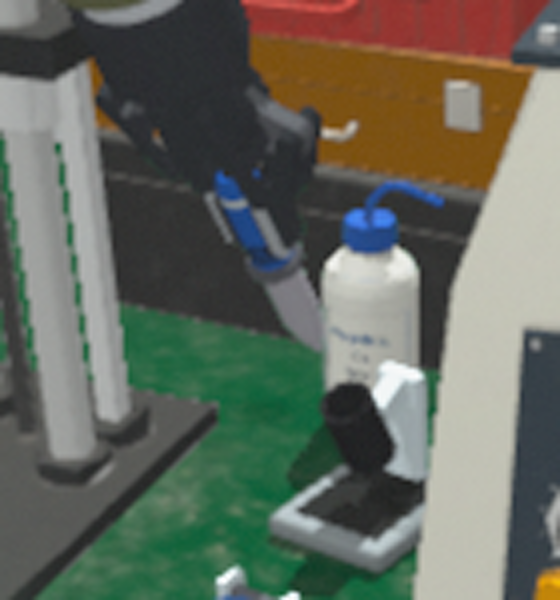

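View pics/w8.png

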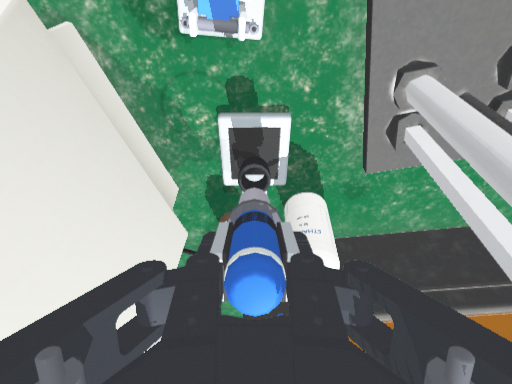

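```bash
sed -i 's/^JIG=.*/JIG=np.array([425.9,322.0,0]);JY=-0.217/' h.py; python3 - <<'E'
from h import *
delta([425.9,322,165],toolR([0,0,-1],yawR(JY)@[0,1,0]))
E
```

```text
rot [0.076, 0.014, 0.4332] deg 25.2 shift cm [-0.305, 12.063, -2.787] | other rot [-2.994, -0.659, 0.021]
```

```bash
python3 -m pendant '[[0,0,0,-1,2,-0.4,0],[0.015,0,0.1,-1,5,-1,0],[0.035,0.01,0.22,-1,8,-1.8,0],[0.06,0.01,0.34,-0.7,11,-2.5,0],[0.076,0.014,0.433,-0.3,12.06,-2.79,0]]' 60
python3 -m pendant '[[0,0,0,0,0,0,0],[0,0,0,0,0,0,0],[0,0,0,0,0,0,0],[0,0,0,0,0,0,0],[0,0,0,0,0,0,0]]' 60
python3 - <<'E'
from h import *
st();delta([425.9,322,165],toolR([0,0,-1],yawR(JY)@[0,1,0]))
for n in('wrist','scene','top'):cap(n,n[0]+'9')
crop('s9',120,80,270,265,3.2,'s9a');crop('w9',190,110,320,260,4,'w9a');crop('s9',170,160,245,260,6,'s9b')
E
```

```text
time_s: 14.55
eef_pos: [425.0, 322.0, 164.9]
ee_rot: [0.551, -0.442, 0.552, 0.444]
force: [0.3, -0.2, -1.9]
grip_width: 0.263
time_s: 15.18
eef_pos: [426.0, 322.2, 165.6]
ee_rot: [0.552, -0.443, 0.551, 0.443]
force: [0.8, -0.6, -1.5]
grip_width: 0.263
t 15.18 pos [426.  322.2 165.6] x [ 0.002  0.    -1.   ] z [0.215 0.977 0.001] F [ 0.8 -0.6 -1.5] M [ 0.06 -0.03  0.03] g 0.263 q [ 0.43  0.39  1.57 -0.    1.18 -0.93]
rot [0.0005, 0.0007, 0.0015] deg 0.1 shift cm [0.059, 0.006, -0.024] | other rot [-3.141, -0.002, 0.001]
```

View pics/s9a.png

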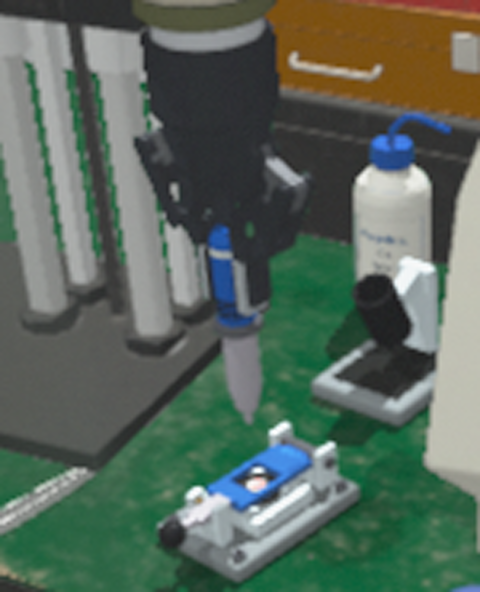

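View pics/w9a.png

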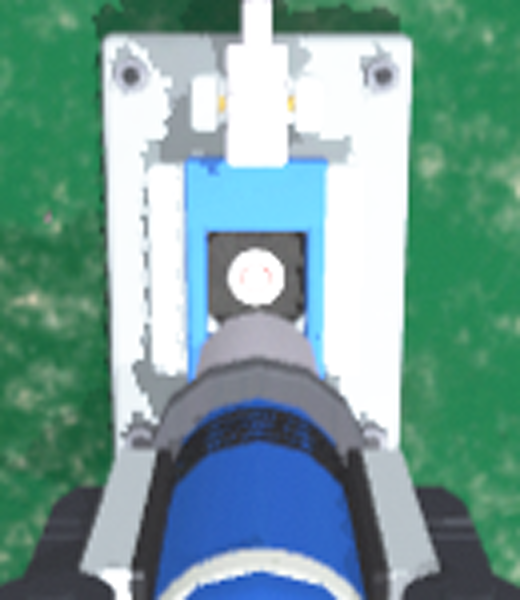

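View pics/s9b.png

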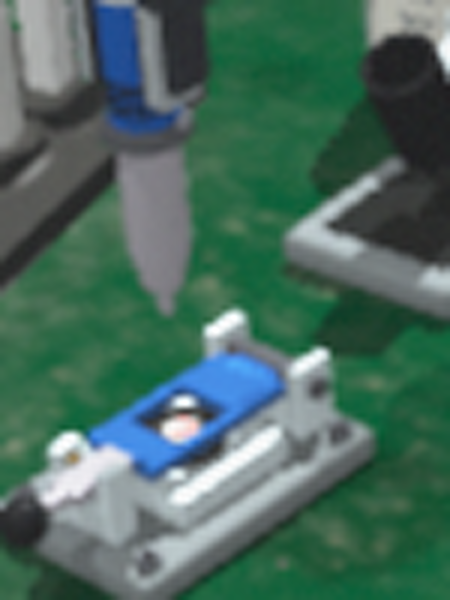

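```bash
python3 - <<'E'
from h import *
p=sense()['eef_pos']
f=lambda P:np.round((proj('s9',P)[0]-[170,160]+.5)*6-.5,1)
for z in (89,77-18,77-60,77-66): print('probe TCP-',z,f(p-[0,0,z]))
print('spot',f([425.9,322,28]),proj('s9',[425.9,322,28]))
print('win corners',[f(JIG+yawR(JY)@[a,b,35]) for a in(-13,13) for b in (-12,12)])
print('ball',f(JIG+yawR(JY)@[-74,0,32]))
crop('s9',180,185,215,240,14,'s9c')
E
```

```text
probe TCP- 89 [169.6 312.5]
probe TCP- 59 [161.7 238.7]
probe TCP- 17 [150.1 131.5]
probe TCP- 11 [148.4 115.7]
spot [182.1 427.4] [[199.93595879 230.81295232]]
win corners [array([178.1, 440.7]), array([129.8, 416.3]), array([230.7, 406.1]), array([182.6, 382.5])]
ball [ 24.1 520.3]
```

View pics/s9c.png

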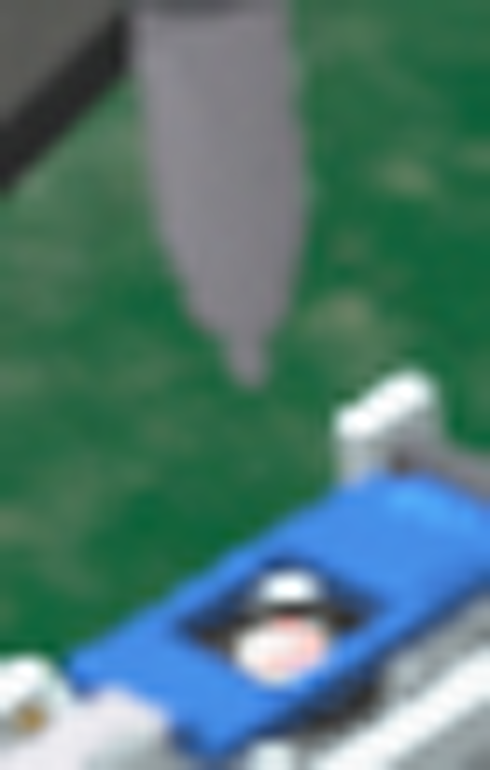

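Tip seen in the scene view at (197.2,212.0), spot at (199.8,230.8), both within a pixel of the prediction, and the probe is vertical. I'll go down to about 8 mm above the spot and compare again.

```bash
python3 -m pendant '[[0,0,0,0.5,0,0,0],[0,0,0,1.5,0,0,0],[0,0,0,2.5,0,0,0],[0,0,0,3.5,0,0,0],[0,0,0,4,0,0,0]]' 60
python3 -m pendant '[[0,0,0,0,0,0,0],[0,0,0,0,0,0,0],[0,0,0,0,0,0,0],[0,0,0,0,0,0,0],[0,0,0,0,0,0,0]]' 60
python3 - <<'E'
from h import *
st();cap('scene','s10');cap('wrist','w10');crop('s10',180,195,225,245,12,'s10a');crop('w10',190,110,320,260,4,'w10a')
p=sense()['eef_pos']
print('tip',proj('s10',p-[0,0,89]),'spot',proj('s10',[425.9,322,28]))
E
```

```text
time_s: 15.95
eef_pos: [425.8, 322.0, 124.5]
ee_rot: [0.551, -0.443, 0.551, 0.443]
force: [0.5, 0.3, -2.1]
grip_width: 0.263
time_s: 16.58
eef_pos: [426.1, 322.1, 125.5]
ee_rot: [0.552, -0.443, 0.551, 0.443]
force: [-0.3, 0.4, -2.1]
grip_width: 0.266
t 16.57 pos [426.1 322.1 125.5] x [ 0.001  0.    -1.   ] z [0.215 0.977 0.001] F [-0.3  0.4 -2.1] M [ 0.05 -0.01 -0.01] g 0.266 q [ 0.43  0.44  1.61 -0.    1.09 -0.93]
tip [[199.58276233 227.47892497]] spot [[199.93595879 230.81295232]]
```

View pics/s10a.png

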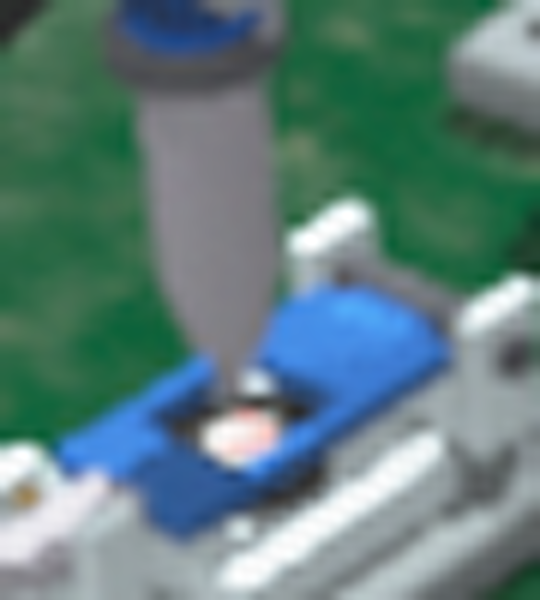

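View pics/w10a.png

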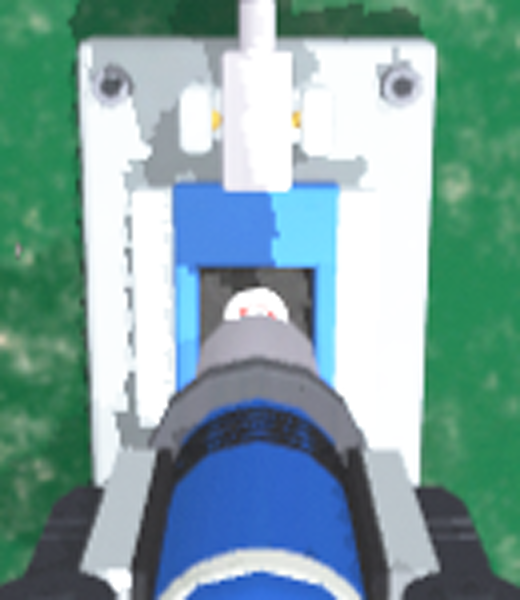

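```bash
python3 - <<'E'
from h import *
# w9 TCP at (426,322.2,165.6)
print(proj('w9',[425.9,322,28]),proj('w9',[427.9,321.6,28]))
crop('w9',225,160,285,200,12,'w9c')
E
```

```text
[[253.36218362 178.56607186]] [[253.4060443  180.58740731]]
```

View pics/w9c.png

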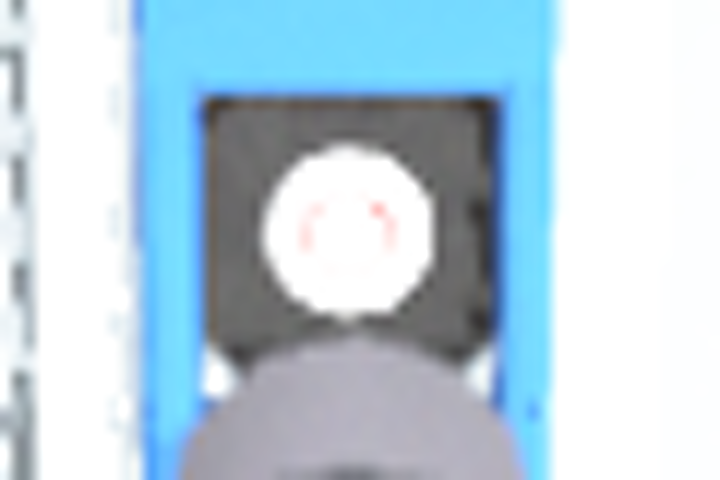

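```bash
python3 -m pendant '[[0,0,0,0.2,-0.05,-0.03,0],[0,0,0,0.5,-0.05,-0.03,0],[0,0,0,0.8,-0.05,-0.03,0],[0,0,0,0.9,-0.05,-0.03,0],[0,0,0,0.9,-0.05,-0.03,0]]' 60
python3 -c "from h import *;st()"
python3 -m pendant '[[0,0,0,0.05,0,0,0],[0,0,0,0.1,0,0,0],[0,0,0,0.15,0,0,0],[0,0,0,0.15,0,0,0],[0,0,0,0.15,0,0,0]]' 60
python3 -c "from h import *;st()"
```

```text
time_s: 17.3
eef_pos: [426.5, 321.7, 116.4]
ee_rot: [0.551, -0.443, 0.551, 0.443]
force: [-0.3, 0.1, -2.1]
grip_width: 0.265
t 17.3 pos [426.5 321.7 116.4] x [ 0.001  0.    -1.   ] z [0.215 0.977 0.   ] F [-0.3  0.1 -2.1] M [-0.01  0.04  0.02] g 0.265 q [ 0.43  0.45  1.62 -0.    1.07 -0.93]
time_s: 17.92
eef_pos: [426.6, 321.8, 115.1]
ee_rot: [0.552, -0.443, 0.551, 0.443]
force: [-0.9, -0.6, 0.9]
grip_width: 0.263
t 17.93 pos [426.6 321.8 115.1] x [ 0.001  0.    -1.   ] z [0.215 0.977 0.001] F [-0.9 -0.6  0.9] M [-0.1   0.09 -0.02] g 0.263 q [ 0.43  0.45  1.62 -0.    1.07 -0.93]
```

```bash
python3 -m pendant '[[0,0,0,0.1,0,0,0],[0,0,0,0.2,0,0,0],[0,0,0,0.3,0,0,0],[0,0,0,0.3,0,0,0],[0,0,0,0.3,0,0,0]]' 60
python3 -c "
from h import *
st()
cap('scene','s11');crop('s11',180,195,225,245,12,'s11a');st();cap('wrist','w11');crop('w11',190,110,320,260,4,'w11a');st()"
```

```text
time_s: 18.55
eef_pos: [426.6, 321.8, 112.1]
ee_rot: [0.552, -0.443, 0.551, 0.443]
force: [-0.4, -0.4, 2.6]
grip_width: 0.265
t 18.55 pos [426.6 321.8 112.1] x [ 0.001  0.    -1.   ] z [0.215 0.977 0.001] F [-0.4 -0.4  2.6] M [-0.12  0.12  0.01] g 0.265 q [ 0.43  0.46  1.62 -0.    1.06 -0.93]
t 18.6 pos [426.6 321.8 112.1] x [ 0.001  0.    -1.   ] z [0.215 0.977 0.001] F [-1.   0.1  3. ] M [-0.11  0.15  0.02] g 0.265 q [ 0.43  0.46  1.62 -0.    1.06 -0.93]
t 18.65 pos [426.5 321.8 112. ] x [ 0.001  0.    -1.   ] z [0.215 0.977 0.001] F [-0.9 -1.1  3.1] M [-0.11  0.12  0.  ] g 0.268 q [ 0.43  0.46  1.62 -0.    1.06 -0.93]
```

View pics/s11a.png

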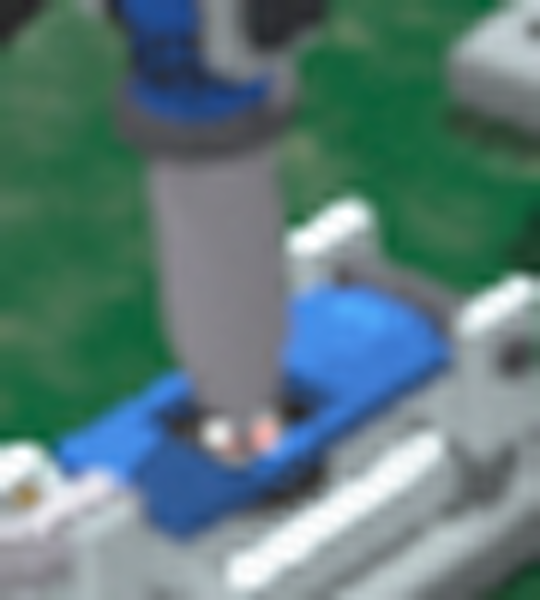

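View pics/w11a.png

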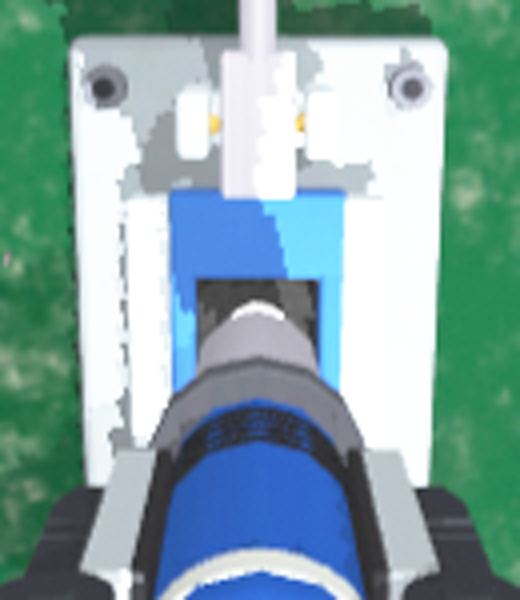

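```bash
python3 -m pendant '[[0,0,0,0,0,0,0],[0,0,0,0,0,0,0],[0,0,0,0,0,0,0],[0,0,0,0,0,0,0],[0,0,0,0,0,0,0]]' 60
python3 - <<'E'
from h import *
F=[];P=[]
for i in range(10):
    s=sense();F.append(s['force']);P.append(s['eef_pos']);vision.capture('scene')
print(np.mean(F,0),np.std(F,0),np.mean(P,0));st()
crop('s11',190,215,215,240,24,'s11b')
E
```

```text
time_s: 19.27
eef_pos: [426.5, 321.8, 112.0]
ee_rot: [0.552, -0.443, 0.551, 0.443]
force: [-0.8, -0.4, 3.8]
grip_width: 0.264
[-0.52251528 -0.27843656  4.08234162] [0.4468118  0.29748214 0.53427129] [426.50654307 321.7420041  111.95917754]
t 19.77 pos [426.5 321.7 112. ] x [ 0.001  0.    -1.   ] z [0.215 0.977 0.001] F [-0.  -1.   3.8] M [-0.06  0.06  0.01] g 0.261 q [ 0.43  0.46  1.62 -0.    1.06 -0.93]
```

View pics/s11b.png

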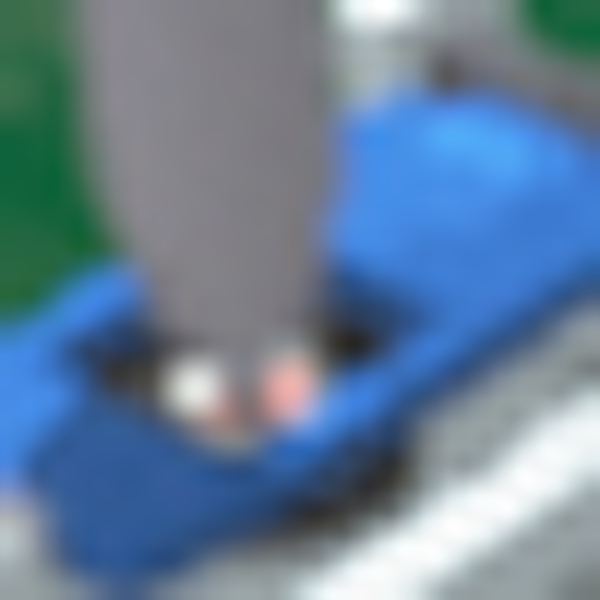

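The mean contact force is about 6.1 N against the free-hanging reading, which is about 4 mm in. The tip stands inside the red ring, the leaf is closed and the probe is vertical. I'm handing in.

```bash
python3 -c "
from h import *
print(job.finish_job());st()"
```

```text
the job is handed in; nothing more can be done
None
the job is handed in; nothing more can be done
```

The leaf is closed in its catch, and the probe was still held upright on the red-ringed spot when I handed in, at about 20 s of the 72 s allowed.

- **Leaf:** I gripped the ball and swung it down. The release may have lifted it a millimetre, so I then pressed the ball with the shut fingertips. It held against 26 N with the ball's top at 39.5–40.3 mm under load (41 mm nominal), and the pictures show the tongue between the cheeks.
- **Probe:** I gripped it by its handle, drew it out along the tube's axis and set it upright over the spot. In the pictures the probe is vertical to within about half a degree, and the tool axis is vertical to about 0.1°.
- **Position:** In the last scene picture red of the ring shows on both sides of the tip. The tip may be up to about 1 mm off the ring's centre.
- **Press depth:** The mean contact force was about 6.1 N over the free-hanging reading, which means about 4 mm of travel.

**Disagreements:**
- The first force readings after the last push, about 5 N, suggested only 3 mm; they rose to 6 N as the arm settled.
- The grasp geometry suggested nearer 5 mm, to about 1 mm.
- The wrist camera's calibration was out by up to 2.5 mm sideways, so I used the finger midline for centring.

I did not touch the other things on the bench.

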